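Unpack a transformer from its latched transit case into the test cradle

TASK

Flip the case's toggle latch open, swing the lid up until it stands upright, and unpack the transformer from the case. Stand it on the flat work mat and let go of it, so that you can take it the other way round, then set it fully down in the test cradle, keeping it upright all the while. Leave the latch and the lid open, and do not disturb the loose things lying about.

Things in the scene. Friction and masses are not known exactly. Their poses are not given: they have to be found in the camera images.
- case: Dark grey hard transit case, fixed to the bench, 150 (x) x 210 (y) x 100 mm high plus the lid; origin at the centre of its underside, -x is its front (latch side), z up. Inside, a rigid black insert leaves a channel 56 mm wide in x and 200 mm long in y, its floor 40 mm above the bench and its sides 96 mm above the bench; the transformer stands in it.
- latch (a joint): Angle of the steel over-centre toggle latch on the case's front, rad: 0 closed, 1.9 fully open. It turns about an axis along the case's y through point latch_pivot; its upper end moves towards the case's -x and down as it opens. A spring holds it shut below about 0.6 (some 4 N at its end starts it) and throws it fully open beyond. While shut, its hook holds the lid down.
- latch_tip (a point): Upper end of the latch lever, a plate 30 mm wide along the case's y and 8 mm thick, 182 mm above the bench when shut; it then leans 30 degrees over the lid (the lid's top is 112 mm above the bench), with free room on the lid behind it. Push it from the lid's side, towards the case's front.
- latch_pivot (a point): Pivot of the latch lever, 70 mm above the bench, 15 mm in front of the case's front face, 50 mm to the case's -y side; latch_tip is 115 mm from it.
- lid (a joint): Angle of the lid, rad: 0 shut, 1.57 upright (its edge then 250 mm above the bench), stop at 1.75. Its stiff hinge keeps it where it is left; raising it by its handle takes about 5 N.
- lid_handle (a point): Centre of the handle on the lid: a black drum 24 mm in diameter and 40 mm long, its axis along the hinge (the case's y), 34 mm above the lid's top on a thin neck. Pinched by its two flat ends it can turn between the fingers as the lid rises.
- lid_hinge (a point): Middle of the lid's hinge axis (along the case's y), at the case's rear edge, 100 mm above the bench; lid_handle is 120 mm in front of it and 46 mm above it when shut, 50 mm to +y.
- transformer: Dark steel laminated transformer block, 50 (x) x 66 (y) x 56 mm (z); origin at the centre of its underside. 0.3 to 0.6 kg. In the case its top is flush with the insert, which hugs its 50 mm way with 3 mm to spare: there it can be taken only by its ends, across the 66 mm, from the channel. It may stand up to 15 mm to either side along the channel.
- mat: Flat light work mat fixed to the bench, 150 x 150 x 4 mm; origin at the centre of its underside.
- cradle: Test cradle fixed to the bench: base plate 100 (x) x 122 (y) x 10 mm with two upright cheeks facing each other along y, 74 mm apart, 60 mm wide, their tops 66 mm above the bench, flush with a seated transformer's top. The transformer's 66 mm length goes between the cheeks (4 mm to spare at each end), so in the cradle it can be held only across its 50 mm. Two strips 6 mm high along the open sides, 58 mm apart, keep it in place. Origin at the centre of its underside.
- cradle_seat (a point): Centre of the cradle's seat, on the base plate's top, where the middle of the transformer's underside belongs; axes as the cradle's.
- flux_bottle: Bystander: small amber bottle, 38 mm in diameter, 70 mm high; origin at the centre of its foot.
- wool_tin: Bystander: round tin with brass wool, 72 mm in diameter, 45 mm high; origin at the centre of its foot.
- black_cup: Bystander: small black cup, 44 mm in diameter, 30 mm high; origin at the centre of its foot.
- cutters: Bystander: side cutters with blue handles, about 155 mm long, 14 mm high, lying along their x; origin under the joint.
- board_long: Bystander: circuit board 120 x 70 x 9 mm lying flat; origin at the centre of its underside.
- board_small: Bystander: circuit board 60 x 50 x 9 mm lying flat; origin at the centre of its underside.
- solder_reel: Bystander: reel of solder standing on its flange, 56 mm in diameter, 38 mm high; origin at the centre of its foot.
Mind the look-alikes: they are no part of the job. Of the things like the mat, leave any that is green or pink; of the rest the larger one is meant.

How it is judged:
By the outcome, as a careful person would: the job done as asked, in the order asked, and still so for the second after the job is handed in, with the robot touching nothing.
It also fails if it takes over 72 s, if anything falls off the work surface, if the arm or the gripper's body presses on something with over 40 N, if the wrist force passes 120 N, or if a joint passes its speed limit or range.

ROBOT

A 6-joint arm with a two-finger parallel gripper is mounted at the origin on the work surface. World frame = base frame: x ahead of the robot, y to its left, z up, the work surface at z = 0. Lengths are in mm, angles in rad, forces in N, time in s.
With the tool pointing down it reaches from about 350 to 875 mm from the base axis. Payload 4.2 kg.
Tool frame: the origin (TCP) lies midway between the tips of the shut fingers; the grasp point (between the pads) lies 19 mm behind it (arm.grip_depth is the distance from the TCP to the grasp point, in mm); z points along the fingers, x is the direction in which the jaws open and shut, and the axes are right-handed (so a half turn about z gives the same grasp; the last joint's range is limited). The gripper opens to 85 mm and grips with 20 to 120 N. Pads are 22 mm wide; open, the fingers measure 114 mm over their backs; the gripper's body (76 mm by 85 mm) begins 54 mm behind the grasp point. The pads swing forward as they close: fully open they stand 13 mm farther back than shut.
Start: joints at [1.506, 0.385, 0.008, 0, -1.194, -0.259], TCP at [198.825, 592.51, 231.312] pointing down, gripper open.
Joint ranges: [-3.14, 3.14], [-1.21, 2.06], [-1.07, 1.41], [-3.16, 2.05], [-2.99, -0.16], [-3.1, 3.1]. Speed limits (rad/s): [2.79, 2.79, 3.14, 3.14, 3.14, 3.14].

INTERFACE

Orientations are given as a unit quaternion [x, y, z, w].
In Python, from bench import arm, eyes, find_in, silhouettes gives the robot as it stands. The module is installed in compiled form; this text tells all that it offers.
- The arm moves only by the tool play_rows, never from a script. Its arguments are lists of equal length, an entry for each row: "offset": the shift along the world's x, y, z in mm, a list of three; "turn": the turn about the world's z in rad. In form: {"offset": [[x, y, z], ...], "turn": [turn, ...]}. A call has 1 to 12 rows; each row shifts and turns the pose as measured when the row begins; what a row does not reach is not made up. A row lasts 1/10 s, in which the tool goes at most 50 mm and 8.59 degrees, less where a joint would pass 70% of its speed; a pose out of reach is approached as far as the arm can. A call is refused whole if a number of a shift passes 50 or a number of a turn 0.15, either way. A call with a gripper value outside its range is refused whole. "grip" is the gripper's target within -1 to 1 (fully open at 1, half-way at 0, shut at -1), set as the call begins (left out, the last holds). The fingers move at their own pace and stop on an object; the grip force is fixed at half the most. Time passes only in rows, so rows that do not move let the fingers close. It gives the time, the measured TCP pose, the force and the opening at its end, in the units of the state.
- arm.read_state(): the state, without advancing time (a new reading comes with each control period).
- eyes.get_image(name): name is "scene" or "top" or "wrist"; returns (picture, depth): 400x640x3 uint8, red, green, blue; 400x640 float32, mm along the optical axis (not along the pixel's ray), 0 where there is no reading.
- eyes.camera_params(name): a dict with "camera_matrix" (3x3 intrinsics, pixels), "camera_from_world" (4x4, takes a point from world to camera coordinates). Camera axes: x right, y down, z forward; pixel columns grow to the right and rows downward; lengths in mm; the calibration is good to about 2 mm. The wrist camera is an equidistant fisheye: a pixel r from the principal point sees the ray r / f radians off the axis. A picture is of the moment at which its call begins: read the wrist's pose just before it. camera_params takes no time and is no camera call; for the wrist camera it gives the pose at the moment of the call.
- arm.job_done(): hands the job in, once; it reports no verdict.
Trained networks look in the newest picture that a camera, given by its name, has taken for a name from the list of things; names that differ only in an ending like _2 or _b are one class to them, and where a whole thing is asked for, a point or a joint stands for the part that bears it (a point fixed in the world has none). Each returns a list of dicts, best first, with "score" (0 to 1); they miss things now and then, are a little off and sometimes report something else, mostly with a low value. They report only what shows in the picture. A call takes as long as a camera call. They do not tell look-alikes from the thing itself.
- find_in(camera, query): "bbox" ([centre column, centre row, width, height] in pixels, round what is visible of it).
- silhouettes(camera, query): "mask" (400x640 bool, what is visible of it) and "bbox" ([centre column, centre row, width, height] in pixels, round what is visible of it).
The state is a dict: "clock": time; "joints": joint angles; "joint_vel": joint speeds; "joint_efforts": joint torques, N m; "position": TCP position; "ee_rot": TCP orientation; "contact_force": force on the tool from outside, world axes, zero at the start; "wrist_torque": the same for the moment, N m; "gripper_width": finger opening in mm.
Only numpy, scipy, OpenCV 4.12 (cv2) and the standard library are available. Lean on these libraries where they do the work, as an engineer would, in place of code of your own. Each camera call takes 0.05 s, during which the arm holds its last target. There are 200 camera calls.

## Working session

There is one attempt and no reset: what is moved stays moved. The work goes in short steps, Python scripts to look and compute and a tool call to move; the robot and the scene stay as the last step left them, time stands still between calls to the robot, and variables do not carry over. Pictures are saved under pics/ and viewed, on a budget of 10 in all, crops included, one or two more only if the job needs it, and the job is handed in when it is done.

Besides the shell and the picture viewer there is one more tool, called after "Request:" by a JSON object that holds its "api" and its "payload", one argument or row to a line. play_rows: Moves the arm, as the interface text tells. Its arguments: {"type":"object","properties":{"offset":{"type":"array","items":{"type":"array","items":{"type":"number"}}},"turn":{"type":"array","items":{"type":"number"}},"grip":{"type":"number"}},"required":["offset","turn"]}

```bash
mkdir -p pics
cat > h.py <<'E'
import numpy as np, cv2
from bench import arm, eyes, find_in, silhouettes
def cloud(n):
    im,d=eyes.get_image(n); p=eyes.camera_params(n); K=np.array(p["camera_matrix"]); T=np.linalg.inv(np.array(p["camera_from_world"]))
    v,u=np.mgrid[0:400,0:640]
    X=np.stack([(u-K[0,2])/K[0,0]*d,(v-K[1,2])/K[1,1]*d,d,np.ones_like(d)],-1)@T.T
    X=X[...,:3]; X[d==0]=np.nan
    return im,d,X
E
python3 - <<'E'
from h import *
print(arm.read_state())
ims=[]
for n in ("top","scene"):
    im,d,X=cloud(n); np.savez(f"{n}.npz",im=im,X=X)
    ims.append(im)
    cv2.imwrite(f"pics/{n}.png",im[:,:,::-1])
    for q in ["case","latch","lid_handle","transformer","mat","cradle","flux_bottle","wool_tin","black_cup","cutters","board_long","board_small","solder_reel"]:
        for s in silhouettes(n,q)[:4]:
            m=s["mask"]; P=X[m]; P=P[~np.isnan(P[:,0])]
            if len(P) and s["score"]>.2: print(n,q,round(s["score"],2),np.round(s["bbox"]),"med",np.round(np.median(P,0)),"rng",np.round(np.percentile(P,2,0)),np.round(np.percentile(P,98,0)))
E
```

```text
{'clock': 0.0, 'joints': array([ 1.50559773e+00,  3.85571345e-01,  6.63306022e-03, -5.31043971e-04,
       -1.19398917e+00, -2.58591148e-01]), 'joint_vel': array([-0.00067483,  0.00136904, -0.00091505,  0.00198888, -0.00214127,
       -0.00117747]), 'joint_efforts': array([ 3.67905059e-04, -3.92288125e+01,  1.88397092e+01,  4.18604717e+00,
       -4.74438944e-03, -2.10595765e-06]), 'position': array([198.64388319, 591.97890153, 230.21072755]), 'ee_rot': array([-5.83802962e-01,  8.11894639e-01, -6.65847312e-04, -8.67742531e-04]), 'contact_force': array([-0.15641547, -0.17712444, -0.21212088]), 'wrist_torque': array([-0.03626736, -0.02224341,  0.02468367]), 'gripper_width': 85.4176753212553}
top case 0.94 [251. 174.  96.  88.] med [550. 194. 113.] rng [461.  89.  32.] [653. 303. 163.]
top latch 0.65 [279. 190.  22.  25.] med [505. 118. 151.] rng [484. 101.  73.] [526. 135. 185.]
top lid_handle 0.79 [251. 175.  94.  86.] med [560. 202. 113.] rng [468.  94. 106.] [652. 306. 157.]
top lid_handle 0.67 [278. 189.  16.  28.] med [506. 117. 151.] rng [486. 102.  91.] [524. 133. 184.]
top lid_
[... 2816 characters left out ...]
. -45.  30.] rng [641. -70.   1.] [710.  -1.  42.]
scene black_cup 0.76 [265. 243.  15.  15.] med [ 393. -207.   19.] rng [ 371. -228.    4.] [ 412. -189.   32.]
scene cutters 0.61 [216. 267.  48.  18.] med [ 380. -364.   12.] rng [ 306. -397.    3.] [ 440. -331.   17.]
scene board_long 0.83 [333. 322.  46.  37.] med [ 745. -282.    7.] rng [ 683. -318.   -0.] [ 798. -240.   11.]
scene board_small 0.81 [351. 265.  27.  18.] med [641. -90.   7.] rng [ 609. -119.    0.] [670. -58.  11.]
scene board_small 0.33 [384. 187.  60.  47.] med [567. 184. 113.] rng [483.  87. 104.] [660. 297. 154.]
scene solder_reel 0.22 [327. 238.  62.  40.] med [508. -49.   4.] rng [ 432. -119.    1.] [577.  27.   8.]
```

View pics/top.png

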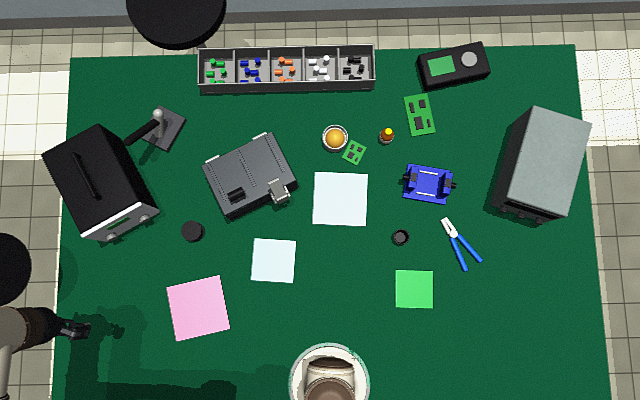

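View pics/scene.png

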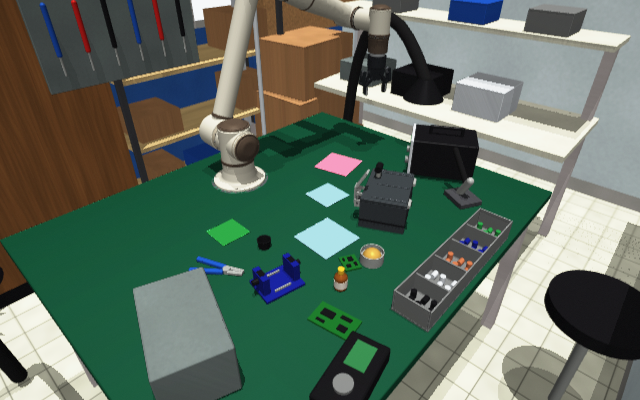

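The mats are white (341,200), white (272,261), pink (197,308) and green (414,291). Pink and green are excluded, and the larger white one at (341,200) is the mat meant. Next I'll fit poses and confirm in a crop.

Run:
```python
from h import *
T=np.load("top.npz"); S=np.load("scene.npz")
def rect(X,box,z0,z1):
    m=(X[...,0]>box[0])&(X[...,0]<box[1])&(X[...,1]>box[2])&(X[...,1]<box[3])&(X[...,2]>z0)&(X[...,2]<z1)
    P=X[m][:,:2].astype(np.float32); r=cv2.minAreaRect(P); return len(P),np.round(r[0],1),np.round(r[1],1),round(r[2],2),np.round(np.median(X[m],0),1)
for n,D in (("top",T),("scene",S)):
    X=D["X"]; im=D["im"].astype(int)
    print(n)
    print("lidtop",rect(X,(430,700,60,330),108,118))
    print("handle",rect(X,(430,700,140,330),135,175))
    print("latch>120",rect(X,(430,700,60,160),125,200)); print("latch tip",rect(X,(430,700,60,160),172,200))
    print("cheeks",rect(X,(450,630,-390,-200),45,80))
    print("cheek+",rect(X,(450,630,-290,-200),45,80)); print("cheek-",rect(X,(450,630,-390,-290),45,80))
    blue=(im[...,2]>110)&(im[...,0]<90)&(im[...,1]<120)
    Xb=np.where(blue[...,None],X,np.nan); print("base",rect(Xb,(450,630,-390,-200),7,14))
    wh=(im.min(-1)>140); Xw=np.where(wh[...,None],X,np.nan)
    print("mat",rect(Xw,(410,600,-140,50),-3,12)); 
    P=X[(X[...,0]>430)&(X[...,0]<700)&(X[...,1]>60)&(X[...,1]<160)&(X[...,2]>120)]
    o=np.argsort(-P[:,2]); 
    if n=="top": print(np.round(P[o][:60:4],0))
im=np.load("top.npz")["im"]; c=np.hstack([cv2.resize(im[120:230,195:375],None,fx=3,fy=3,interpolation=cv2.INTER_CUBIC),cv2.resize(im[140:250,395:480],None,fx=3,fy=3,interpolation=cv2.INTER_CUBIC)])
cv2.imwrite("pics/c1.png",c[:,:795,::-1])
```

```text
top
lidtop (3818, array([549.7, 194.3]), array([183.8, 208.9]), 25.23, array([563.6, 197.5, 112.8]))
handle (154, array([498.4, 224.9]), array([23.5, 40.3]), 26.14, array([497.1, 223.9, 156.6]))
latch>120 (235, array([507.8, 118.5]), array([43.1, 29.7]), 24.07, array([508.6, 119.3, 159.3]))
latch tip (72, array([519.9, 124.3]), array([15.4, 29.2]), 22.5, array([520.2, 124.7, 180.1]))
cheeks (450, array([ 539.4, -289.3]), array([146.8,  61.9]), 78.7, array([ 537.1, -321. ,   64.9]))
cheek+ (222, array([ 550.3, -235. ]), array([36.2, 62. ]), 78.24, array([ 548. , -239.5,   64.7]))
cheek- (228, array([ 527.7, -342.5]), array([37.9, 59.6]), 79.44, array([ 526.8, -334.5,   65. ]))
base (604, array([ 538.9, -289.1]), array([121. ,  99.7]), 78.61, array([ 537. , -290.5,   10.3]))
mat (2724, array([502.8, -43.8]), array([151.4, 149.6]), 85.79, array([502.1, -45. ,   4.4]))
[[522. 134. 190.]
 [517. 137. 186.]
 [523. 132. 184.]
 [527. 124. 184.]
 [523. 124. 183.]
 [525. 119. 183.]
 [528. 119. 182.]
 [528. 117. 182.]
 [528. 122. 181.]
 [526. 130. 180.]
 [521. 120. 179.]
 [523. 112. 179.]
 [528.
[... 228 characters left out ...]
 213.3, 153.5]))
latch>120 (74, array([510.4, 117.6]), array([41. , 32.2]), 23.87, array([516.7, 111.1, 158.4]))
latch tip (23, array([523.7, 124.5]), array([10.7, 30.6]), 20.66, array([526. , 121.2, 180.8]))
cheeks (457, array([ 540.3, -288. ]), array([147.9,  63.1]), 79.88, array([ 544.7, -326.4,   63.7]))
cheek+ (217, array([ 551.1, -234.9]), array([39.4, 61.7]), 77.27, array([ 555.3, -247.3,   64.3]))
cheek- (240, array([ 530.2, -343.5]), array([35.1, 63.2]), 78.89, array([ 533.8, -340.9,   63.5]))
base (617, array([ 539.4, -288.1]), array([121.1, 103.2]), 77.82, array([ 554.9, -283.7,   10.4]))
mat (1342, array([499.1, -42.3]), array([154.7, 158.1]), 85.54, array([507. , -47.8,   4.4]))
```

View pics/c1.png

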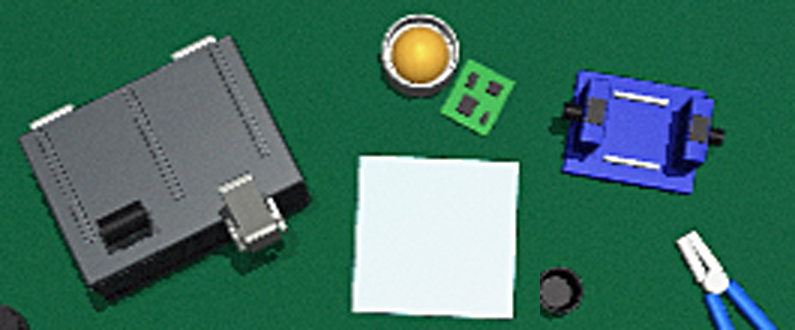

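Crop check: the latch is at (255,215) on the front edge, the handle at (125,225), and the hinge plates at the rear. The large white mat is centred at (437,237), and the blue cradle with its strips at (640,130). Case yaw is about 25.5°, cradle yaw about -11.5°. I'm moving in now, with the fingers closing on the way.

Request:
{"api": "play_rows", "payload": {
  "offset": [
    [25, -40, 0],
    [28, -40, 0],
    [30, -38, 0],
    [30, -38, 0],
    [31, -38, 0],
    [31, -38, 0],
    [31, -38, 0],
    [31, -38, 0],
    [31, -38, 0],
    [31, -38, 0],
    [31, -38, 0],
    [31, -38, 0]
  ],
  "turn": [0.07, 0.07, 0.07, 0.07, 0.07, 0.07, 0.07, 0.07, 0.07, 0.07, 0.07, 0.0],
  "grip": -1
}}

```text
clock: 2.6
position: [562.6, 124.3, 233.0]
ee_rot: [0.858, -0.513, 0.0, -0.004]
contact_force: [0.6, 0.9, -0.1]
gripper_width: 0.1
```

Request:
{"api": "play_rows", "payload": {
  "offset": [
    [3, 22, 0],
    [0, 0, -25],
    [0, 0, -30],
    [0, 0, -24],
    [0, 0, 0]
  ],
  "turn": [-0.05, 0, 0, 0, 0]
}}

```text
clock: 3.1
position: [571.5, 137.4, 152.5]
ee_rot: [0.84, -0.543, 0.002, -0.005]
contact_force: [0.4, -0.6, -0.1]
gripper_width: -0.3
```

Request:
{"api": "play_rows", "payload": {
  "offset": [
    [-14, 3, 0],
    [-11, -5, 0],
    [-11, -5, 0],
    [-11, -5, 0],
    [-11, -5, 0],
    [-11, -5, 0],
    [-11, -5, 0],
    [-11, -5, 0],
    [-11, -5, 0],
    [-11, -5, 0],
    [-9, -4, 0],
    [0, 0, 0]
  ],
  "turn": [0, 0, 0, 0, 0, 0, 0, 0, 0, 0, 0, 0]
}}

```text
clock: 4.3
position: [442.5, 87.3, 157.8]
ee_rot: [0.84, -0.542, 0.005, -0.009]
contact_force: [0.2, 1.2, -0.6]
gripper_width: -0.1
```

Run:
```python
from h import *
s=arm.read_state(); print(s["position"],s["contact_force"])
im,d,X=cloud("scene")
cv2.imwrite("pics/s2.png",cv2.resize(im[60:280,280:480],None,fx=3,fy=2.7)[:,:,::-1])
im,d,X=cloud("top")
P=X[(X[...,0]>380)&(X[...,0]<500)&(X[...,1]>50)&(X[...,1]<140)&(X[...,2]>20)&(X[...,2]<120)]
print(len(P),np.round(np.median(P,0)),np.round(np.percentile(P,[2,98],0)))
```

```text
[442.46494602  87.2847986  157.77156966] [ 0.2364991   1.23457056 -0.58560333]
157 [416.  75.  59.] [[397.  57.  52.]
 [435.  94.  66.]]
```

View pics/s2.png

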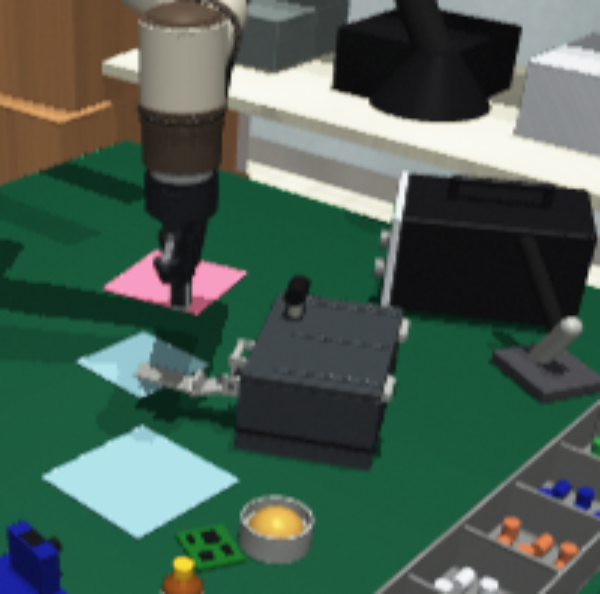

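The latch lever lies open in front of the case at (165,372). Next the handle.

Request:
{"api": "play_rows", "payload": {
  "offset": [
    [0, 0, 35],
    [5, 15, 35],
    [18, 42, 0],
    [18, 42, 0],
    [15, 39, 0],
    [0, 0, -20],
    [0, 0, 0]
  ],
  "turn": [0, 0, 0, 0, 0, 0, 0],
  "grip": 1
}}

```text
clock: 5.1
position: [504.9, 233.6, 211.2]
ee_rot: [0.84, -0.542, 0.006, -0.011]
contact_force: [-0.4, -0.0, -1.0]
gripper_width: 85.7
```

Request:
{"api": "play_rows", "payload": {
  "offset": [
    [-6, -9, 0],
    [0, 0, -30],
    [0, 0, -28],
    [0, 0, -22],
    [0, 0, 0]
  ],
  "turn": [0.02, 0, 0, 0, 0]
}}

```text
clock: 5.6
position: [499.4, 221.0, 133.9]
ee_rot: [0.846, -0.533, 0.008, -0.014]
contact_force: [-0.7, -0.6, -0.0]
gripper_width: 85.7
```

Request:
{"api": "play_rows", "payload": {
  "offset": [
    [-1, 4, -5],
    [0, 0, 0]
  ],
  "turn": [0.0, 0]
}}

```text
clock: 5.8
position: [499.2, 224.5, 131.4]
ee_rot: [0.846, -0.533, 0.009, -0.015]
contact_force: [-0.3, -0.5, -0.4]
gripper_width: 85.2
```

Request:
{"api": "play_rows", "payload": {
  "offset": [
    [0, 0, 0],
    [0, 0, 0],
    [0, 0, 0],
    [0, 0, 0],
    [0, 0, 0],
    [0, 0, 0]
  ],
  "turn": [0, 0, 0, 0, 0, 0],
  "grip": -1
}}

```text
clock: 6.4
position: [500.2, 226.3, 135.5]
ee_rot: [0.846, -0.533, 0.01, -0.019]
contact_force: [0.4, -0.4, -0.5]
gripper_width: 38.6
```

Request:
{"api": "play_rows", "payload": {
  "offset": [
    [6.5, 3, 15.5],
    [8.5, 4, 14.5],
    [10, 5, 13],
    [11.5, 5.5, 11.5],
    [13, 6, 10],
    [14, 6.5, 7.5]
  ],
  "turn": [0, 0, 0, 0, 0, 0]
}}

```text
clock: 7.0
position: [541.0, 245.6, 189.5]
ee_rot: [0.844, -0.536, -0.01, 0.013]
contact_force: [-22.3, -2.7, 11.8]
gripper_width: 38.6
```

Request:
{"api": "play_rows", "payload": {
  "offset": [
    [14, 6.5, 8.5],
    [14.5, 7, 6.5],
    [15, 7, 4.5],
    [15.5, 7.5, 2],
    [15.5, 7.5, -0.5],
    [15.5, 7.5, -2.5]
  ],
  "turn": [0, 0, 0, 0, 0, 0]
}}

```text
clock: 7.6
position: [608.3, 277.5, 209.4]
ee_rot: [0.844, -0.534, -0.027, 0.044]
contact_force: [-6.2, -0.3, 6.4]
gripper_width: 38.1
```

Request:
{"api": "play_rows", "payload": {
  "offset": [
    [15.5, 7.5, -1.5],
    [15.5, 7.5, -3.5],
    [15, 7, -6],
    [3, 1.5, -1]
  ],
  "turn": [0, 0, 0, 0]
}}

```text
clock: 8.0
position: [652.8, 298.8, 200.6]
ee_rot: [0.844, -0.533, -0.031, 0.053]
contact_force: [-3.8, -0.9, 2.4]
gripper_width: 37.3
```

```bash
cat >> h.py <<'E'
from scipy.spatial.transform import Rotation as R
def st():
    s=arm.read_state(); M=R.from_quat(s["ee_rot"]).as_matrix(); g=s["position"]-19*M[:,2]
    print("t",round(s["clock"],2),"grasp",g.round(1),"z",M[:,2].round(3),"psi",np.arctan2(M[1,0],M[0,0]).round(3),"j",s["joints"].round(2),"F",s["contact_force"].round(1),"w",round(s["gripper_width"],1))
    return g
E
python3 - <<'E'
from h import *
g=st(); r=g-np.array([606.7,276.5,100]); x=r@[.903,.43,0]; print(np.hypot(x,r[2]), np.arctan2(r[2],-x)-.366)
E
```

```text
t 8.0 grasp [654.9 299.8 219.5] z [-0.109 -0.056 -0.992] psi -1.125 j [ 0.64  0.63  0.35 -0.02 -1.41  1.38] F [-3.8 -0.9  2.4] w 37.3
130.91677402810723 1.6262880118903493
```

Request:
{"api": "play_rows", "payload": {
  "offset": [
    [0, 0, 0],
    [0, 0, 0],
    [0, 0, 0],
    [0, 0, 0]
  ],
  "turn": [0, 0, 0, 0],
  "grip": 1
}}

```text
clock: 8.4
position: [653.4, 298.3, 199.6]
ee_rot: [0.844, -0.533, -0.031, 0.053]
contact_force: [0.0, -0.4, 0.3]
gripper_width: 85.4
```

Request:
{"api": "play_rows", "payload": {
  "offset": [
    [0, 0, 40],
    [0, 0, 45],
    [-10, -5, 20],
    [-40, -19, 0],
    [-40, -19, 0]
  ],
  "turn": [0, 0, 0, 0, 0]
}}

```text
clock: 8.9
position: [563.3, 254.7, 302.8]
ee_rot: [0.843, -0.534, -0.031, 0.055]
contact_force: [-0.4, -0.0, 0.7]
gripper_width: 85.4
```

Run:
```python
from h import *
st()
im,d,X=cloud("top"); np.savez("top2.npz",im=im,X=X)
cv2.imwrite("pics/t2.png",cv2.resize(im[100:260,160:320],None,fx=3.7,fy=3.7)[:,:,::-1])
for s in silhouettes("top","transformer")[:3]:
    P=X[s["mask"]]; print(s["score"],np.round(s["bbox"]),np.round(np.nanpercentile(P,[5,50,95],0)))
P=X[(X[...,0]>560)&(X[...,0]<720)&(X[...,1]>140)&(X[...,1]<340)&(X[...,2]>180)&(X[...,2]<253)]; c=(P[:,:2]-[628.2,231.3])@[.903,.43]
print(len(P),np.percentile(c,[5,50,95]),P[:,2].max())
```

```text
t 8.9 grasp [565.4 255.8 321.6] z [-0.111 -0.059 -0.992] psi -1.128 j [ 0.67  0.4   0.22 -0.02 -1.51  1.34] F [-0.4 -0.   0.7] w 85.4
0.56 [248. 173.  30.  28.] [[538. 170.  91.]
 [561. 199.  97.]
 [585. 229. 101.]]
587 [-14.6652446  -11.53333281  -7.43707729] 252.98109635290757
```

View pics/t2.png

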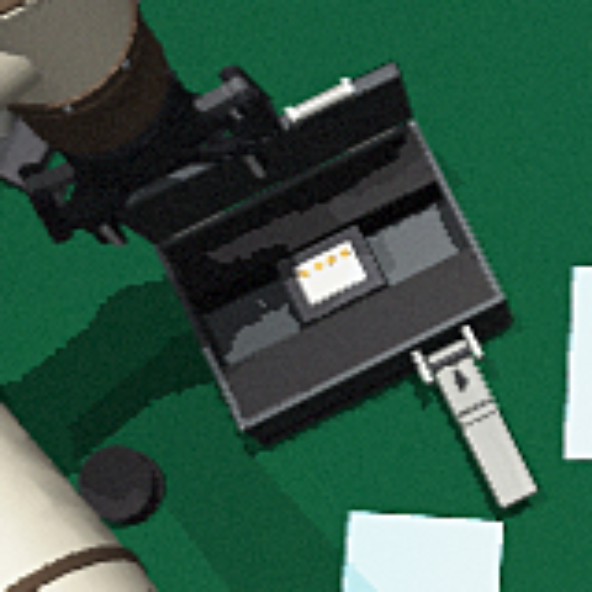

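The picture shows the lid standing at (270,130), the latch open at (485,430), and the transformer with its white label at (333,275) in the channel. The tool has picked up about 7° of tilt from lifting the lid. I'll measure the block and the lid angle.

Run:
```python
from h import *
D=np.load("top2.npz"); X=D["X"]; im=D["im"]
ex=np.array([.903,.43]); ey=np.array([-.43,.903]); C=np.array([560.5,199.0])
eyes.get_image("top")
s=silhouettes("top","transformer")[0]; m=s["mask"]; P=X[m]; P=P[P[:,2]>90]
print(cv2.minAreaRect(P[:,:2].astype(np.float32)), ((P[:,:2]-C)@np.c_[ex,ey]).mean(0), np.percentile((P[:,:2]-C)@np.c_[ex,ey],[2,98],0))
# all points in the channel: heights along y
Q=np.c_[(X[...,:2].reshape(-1,2)-C)@np.c_[ex,ey],X.reshape(-1,3)[:,2]]
c=Q[(abs(Q[:,0])<15)&(abs(Q[:,1])<100)]
for y in range(-96,97,6):
    z=c[abs(c[:,1]-y)<3][:,2]; print(y,np.round(np.median(z)) if len(z) else None,end="; ")
L=Q[(Q[:,0]>40)&(Q[:,0]<130)&(abs(Q[:,1]+30)<60)&(Q[:,2]>130)&(Q[:,2]<256)]
for z in range(140,256,12):
    a=L[abs(L[:,2]-z)<6][:,0]; print("z",z,len(a),np.round(np.percentile(a,[5,50,95])-75,1) if len(a) else "")
```

```text
((560.1737060546875, 199.65176391601562), (52.795875549316406, 65.93709564208984), 28.026872634887695) [-0.47239463  0.37141628] [[-23.89937443 -30.50626365]
 [ 24.40752226  31.49685996]]
-96 41.0; -90 40.0; -84 41.0; -78 39.0; -72 40.0; -66 40.0; -60 41.0; -54 39.0; -48 42.0; -42 42.0; -36 41.0; -30 95.0; -24 96.0; -18 98.0; -12 98.0; -6 97.0; 0 97.0; 6 97.0; 12 98.0; 18 97.0; 24 97.0; 30 440.0; 36 464.0; 42 471.0; 48 479.0; 54 479.0; 60 469.0; 66 444.0; 72 43.0; 78 40.0; 84 42.0; 90 47.0; 96 591.0; z 140 42 [-4.2 -3.6 -2.8]
z 152 43 [-5.3 -4.7 -3.6]
z 164 39 [-7.1 -6.2 -5.2]
z 176 46 [-8.3 -7.3 -6.3]
z 188 38 [-10.   -8.6  -7.4]
z 200 42 [-10.7  -9.8  -8.4]
z 212 45 [-11.9 -11.  -10.3]
z 224 43 [-13.3 -12.3 -11.2]
z 236 46 [-14.4 -13.6 -12.5]
z 248 91 [-15.1 -13.5  -5.1]
```

The lid leans about 6° short of upright (θ≈1.47), so I'll nudge it further from its inner side.

Request:
{"api": "play_rows", "payload": {
  "offset": [
    [10, -28, -30],
    [4, -15, -30],
    [0, 0, -27],
    [7, 3.5, 0],
    [9, 4.5, 0],
    [9, 4.5, 0],
    [7, 3.5, 0],
    [5, 2.5, 0],
    [0, 0, 0]
  ],
  "turn": [0, 0, 0, 0, 0, 0, 0, 0, 0]
}}

```text
clock: 10.0
position: [626.3, 234.9, 219.0]
ee_rot: [0.844, -0.533, -0.028, 0.05]
contact_force: [-1.1, -1.5, -0.1]
gripper_width: 85.2
```

```bash
cat >> h.py <<'E'
ex=np.array([.903,.43]); ey=np.array([-.43,.903]); C=np.array([560.5,199.0])
def lid():
    im,d,X=cloud("top")
    Q=np.c_[(X[...,:2].reshape(-1,2)-C)@np.c_[ex,ey],X.reshape(-1,3)[:,2]]
    L=Q[(Q[:,0]>40)&(Q[:,0]<130)&(abs(Q[:,1]+65)<30)&(Q[:,2]>135)&(Q[:,2]<240)]
    k=[np.median(L[abs(L[:,2]-z)<6][:,0])-75 for z in range(140,236,12) if (abs(L[:,2]-z)<6).sum()>8]
    print("lid n",len(L),np.round(k,1), "theta",1.571+np.polyfit(L[:,2],L[:,0],1)[0])
def cc():
    s=arm.read_state(); r=s["position"][:2]-C; print("case xy",(r@ex).round(1),(r@ey).round(1),"tcp",s["position"].round(1))
E
python3 - <<'E'
from h import *
st(); cc(); lid()
E
```

```text
t 10.0 grasp [628.2 236.  237.9] z [-0.101 -0.055 -0.993] psi -1.126 j [ 0.6   0.53  0.21 -0.01 -1.37  1.42] F [-1.1 -1.5 -0.1] w 85.2
case xy 74.8 4.2 tcp [626.3 234.9 219. ]
lid n 336 [ 4.7  5.2  6.1  7.   8.2  9.5 10.4 11. ] theta 1.650867314115847
```

Request:
{"api": "play_rows", "payload": {
  "offset": [
    [-20, -11, 10],
    [-28, -15, -10],
    [-20, -10, -30],
    [0, 0, -30],
    [0, 0, 0]
  ],
  "turn": [0, 0, 0, 0, 0]
}}

```text
clock: 10.55
position: [559.3, 200.7, 162.6]
ee_rot: [0.845, -0.532, -0.024, 0.043]
contact_force: [-0.6, 0.5, -0.9]
gripper_width: 85.1
```

Run:
```python
from h import *
st(); cc()
```

```text
t 10.55 grasp [560.9 201.6 181.6] z [-0.085 -0.047 -0.995] psi -1.123 j [ 0.61  0.44 -0.09 -0.01 -1.14  1.41] F [-0.6  0.5 -0.9] w 85.1
case xy -0.4 2.0 tcp [559.3 200.7 162.6]
```

Request:
{"api": "play_rows", "payload": {
  "offset": [
    [0, -1, -30],
    [-1, -1, -30],
    [-1, 0, -25],
    [0, 0, -12],
    [-6, -3, 0],
    [-6, -3, 0],
    [-6, -3, 0]
  ],
  "turn": [0, 0, 0, 0, 0, 0, 0]
}}

```text
clock: 11.25
position: [549.0, 195.3, 76.1]
ee_rot: [0.847, -0.53, -0.016, 0.031]
contact_force: [0.3, 0.1, -0.0]
gripper_width: 85.2
```

Run:
```python
from h import *
st(); cc()
```

```text
t 11.25 grasp [550.1 196.   95.1] z [-0.059 -0.036 -0.998] psi -1.118 j [ 0.62  0.5  -0.24 -0.01 -0.9   1.41] F [ 0.3  0.1 -0. ] w 85.2
case xy -12.0 1.6 tcp [549.  195.3  76.1]
```

Request:
{"api": "play_rows", "payload": {
  "offset": [
    [-5, -2.5, -8],
    [-6, -3, -3],
    [-8, -4, 0],
    [-8, -4, 0],
    [-8, -4, 0],
    [-8, -4, 0]
  ],
  "turn": [0, 0, 0, 0, 0, 0]
}}

```text
clock: 11.85
position: [545.7, 195.6, 77.6]
ee_rot: [0.847, -0.531, 0.013, -0.02]
contact_force: [17.6, 5.1, -10.6]
gripper_width: 85.3
```

Run:
```python
from h import *
st(); cc()
```

```text
t 11.85 grasp [544.8 195.2  96.5] z [ 0.043  0.021 -0.999] psi -1.121 j [ 0.63  0.44 -0.34  0.01 -0.74  1.38] F [ 17.6   5.1 -10.6] w 85.3
case xy -14.9 3.3 tcp [545.7 195.6  77.6]
```

Request:
{"api": "play_rows", "payload": {
  "offset": [
    [12, 5, 0],
    [8, 3, 0],
    [6, 3, 0],
    [8, 4, -4],
    [7, 3, 0],
    [7, 3, 0]
  ],
  "turn": [0, 0, 0, 0, 0, 0]
}}

```text
clock: 12.45
position: [577.8, 206.7, 71.9]
ee_rot: [0.845, -0.535, 0.002, -0.001]
contact_force: [-15.3, -4.4, 12.3]
gripper_width: 85.4
```

Run:
```python
from h import *
st(); cc()
```

```text
t 12.45 grasp [577.7 206.7  90.9] z [ 0.004 -0.    -1.   ] psi -1.128 j [ 0.61  0.51 -0.22  0.   -0.83  1.4 ] F [-15.3  -4.4  12.3] w 85.4
case xy 18.9 -0.5 tcp [577.8 206.7  71.9]
```

Request:
{"api": "play_rows", "payload": {
  "offset": [
    [-13, -6, 0],
    [-3, -1, -8],
    [0, 0, -8],
    [0, 0, -3]
  ],
  "turn": [0, 0, 0, 0]
}}

```text
clock: 12.85
position: [560.2, 198.9, 50.5]
ee_rot: [0.845, -0.535, 0.001, 0.001]
contact_force: [-0.1, -0.5, -0.0]
gripper_width: 85.3
```

Run:
```python
from h import *
st(); cc()
```

```text
t 12.85 grasp [560.2 198.9  69.5] z [ 0.001 -0.002 -1.   ] psi -1.128 j [ 0.61  0.52 -0.29  0.   -0.77  1.4 ] F [-0.1 -0.5 -0. ] w 85.3
case xy -0.3 0.0 tcp [560.2 198.9  50.5]
```

Now I'll raise slightly and close.

Request:
{"api": "play_rows", "payload": {
  "offset": [
    [1, 0, 3],
    [0, 0, 0],
    [0, 0, 0],
    [0, 0, 0],
    [0, 0, 0]
  ],
  "turn": [0, 0, 0, 0, 0],
  "grip": -1
}}

```text
clock: 13.35
position: [562.4, 199.6, 53.1]
ee_rot: [0.845, -0.534, 0.001, 0.001]
contact_force: [-0.0, 0.6, -0.1]
gripper_width: 65.6
```

Request:
{"api": "play_rows", "payload": {
  "offset": [
    [0, 0, 8],
    [0, 0, 15],
    [0, 0, 25],
    [0, 0, 30],
    [0, 0, 30],
    [0, 0, 20]
  ],
  "turn": [0, 0, 0, 0, 0, 0]
}}

```text
clock: 13.95
position: [558.2, 197.2, 180.3]
ee_rot: [0.845, -0.535, -0.003, 0.007]
contact_force: [0.9, -0.4, -3.9]
gripper_width: 65.8
```

Run:
```python
from h import *
st(); cc(); lid()
```

```text
t 13.95 grasp [558.4 197.4 199.3] z [-0.012 -0.009 -1.   ] psi -1.13 j [ 0.61  0.38 -0.14  0.   -1.07  1.4 ] F [ 0.9 -0.4 -3.9] w 65.8
case xy -2.8 -0.6 tcp [558.2 197.2 180.3]
lid n 362 [ 4.5  5.1  6.3  7.4  8.4  8.9 10.6 11.6] theta 1.6544697945080942
```

Request:
{"api": "play_rows", "payload": {
  "offset": [
    [-6, -25, 0],
    [-9, -38, 0],
    [-10, -42, 0],
    [-10, -42, 0],
    [-10, -42, 0],
    [-8, -35, 0],
    [-3, -15, 0],
    [0, 0, -15],
    [0, 0, -30],
    [0, 0, 0]
  ],
  "turn": [-0.1, -0.1, -0.1, -0.1, -0.1, -0.1, -0.04, 0, 0, 0]
}}

```text
clock: 15.0
position: [496.4, -49.2, 134.2]
ee_rot: [-0.622, 0.783, 0.003, -0.003]
contact_force: [-1.8, -0.2, -3.3]
gripper_width: 65.6
```

Run:
```python
from h import *
st(); cc()
```

```text
t 15.0 grasp [496.6 -49.2 153.2] z [-0.009  0.001 -1.   ] psi -1.799 j [ 0.23  0.28 -0.43 -0.   -0.88  1.12] F [-1.8 -0.2 -3.3] w 65.6
case xy -164.6 -196.5 tcp [496.4 -49.2 134.2]
```

Request:
{"api": "play_rows", "payload": {
  "offset": [
    [2, 2, -30],
    [2, 2, -30],
    [1, 0, -25],
    [0, 0, -10],
    [0, 0, 0]
  ],
  "turn": [0.03, 0, 0, 0, 0]
}}

```text
clock: 15.5
position: [505.6, -44.4, 40.8]
ee_rot: [-0.635, 0.772, 0.0, -0.0]
contact_force: [-0.9, 1.0, -3.2]
gripper_width: 65.4
```

Run:
```python
from h import *
st(); cc()
```

```text
t 15.5 grasp [505.7 -44.4  59.8] z [-0.001  0.001 -1.   ] psi -1.764 j [ 0.23  0.42 -0.51 -0.   -0.64  1.15] F [-0.9  1.  -3.2] w 65.4
case xy -154.2 -196.2 tcp [505.6 -44.4  40.8]
```

Request:
{"api": "play_rows", "payload": {
  "offset": [
    [0, 0, -10],
    [0, 0, -6],
    [0, 0, -3],
    [0, 0, -2],
    [0, 0, -2]
  ],
  "turn": [0, 0, 0, 0, 0]
}}

```text
clock: 16.0
position: [509.4, -43.6, 20.6]
ee_rot: [-0.636, 0.772, -0.002, 0.004]
contact_force: [0.2, 0.5, -3.1]
gripper_width: 65.1
```

Request:
{"api": "play_rows", "payload": {
  "offset": [
    [0, 0, -2],
    [0, 0, -2],
    [0, 0, -2]
  ],
  "turn": [0, 0, 0]
}}

```text
clock: 16.3
position: [510.0, -43.6, 17.1]
ee_rot: [-0.637, 0.771, -0.002, 0.003]
contact_force: [-6.9, 3.1, 24.5]
gripper_width: 65.6
```

Request:
{"api": "play_rows", "payload": {
  "offset": [
    [0, 0, 0.5],
    [0, 0, 0],
    [0, 0, 0],
    [0, 0, 0]
  ],
  "turn": [0, 0, 0, 0],
  "grip": 1
}}

```text
clock: 16.7
position: [512.4, -43.2, 19.7]
ee_rot: [-0.637, 0.771, -0.004, 0.006]
contact_force: [-0.1, 0.1, -0.2]
gripper_width: 85.3
```

Request:
{"api": "play_rows", "payload": {
  "offset": [
    [0, 0, 15],
    [0, 0, 35],
    [0, 0, 45],
    [-20, 0, 40],
    [-30, 0, 0],
    [-20, 0, 0]
  ],
  "turn": [0, 0, 0, 0, -0.12, -0.12]
}}

```text
clock: 17.3
position: [442.0, -43.6, 158.0]
ee_rot: [-0.537, 0.844, -0.004, 0.005]
contact_force: [-0.4, -0.7, -0.4]
gripper_width: 85.4
```

```bash
cat >> h.py <<'E'
def block(z0,z1,box,n="top"):
    im,d,X=cloud(n)
    m=(X[...,0]>box[0])&(X[...,0]<box[1])&(X[...,1]>box[2])&(X[...,1]<box[3])&(X[...,2]>z0)&(X[...,2]<z1)
    P=X[m]; r=cv2.minAreaRect(P[:,:2].astype(np.float32)); print(n,len(P),r, "z",np.percentile(P[:,2],[5,50,95]))
    A=np.c_[P[:,:2]-P[:,:2].mean(0),np.ones(len(P))]; print("slopes",np.linalg.lstsq(A,P[:,2],rcond=None)[0])
    return im
E
python3 - <<'E'
from h import *
st()
im=block(52,72,(440,570,-110,20)); block(54,72,(440,570,-110,20),"scene")
cv2.imwrite("pics/m1.png",cv2.resize(im[150:250,280:400],None,fx=4,fy=4)[:,:,::-1])
E
```

```text
t 17.3 grasp [441.8 -43.6 177. ] z [ 0.013 -0.001 -1.   ] psi -2.009 j [ 0.27  0.14 -0.53  0.01 -0.88  0.86] F [-0.4 -0.7 -0.4] w 85.4Traceback (most recent call last):
  File "<stdin>", line 3, in <module>
  File "h.py", line 26, in block
    P=X[m]; r=cv2.minAreaRect(P[:,:2].astype(np.float32)); print(n,len(P),r, "z",np.percentile(P[:,2],[5,50,95]))
                                                                                 ~~~~~~~~~~~~~^^^^^^^^^^^^^^^^^^
    return _quantile_unchecked(
        a, q, axis, out, overwrite_input, method, keepdims, weights)
    return _ureduce(a,
                    func=_quantile_ureduce_func,
    ...<5 lines>...
                    overwrite_input=overwrite_input,
                    method=method)
    r = func(a, **kwargs)
    result = _quantile(arr,
                       quantiles=q,
    ...<2 lines>...
                       out=out,
                       weights=wgt)
    slices_having_nans = np.isnan(arr[-1, ...])
                                  ~~~^^^^^^^^^
IndexError: index -1 is out of bounds for axis 0 with size 0
```

Request:
{"api": "play_rows", "payload": {
  "offset": [
    [0, -20, 0],
    [0, -25, 0],
    [0, -25, 0],
    [0, -25, 0],
    [0, -25, 0],
    [0, 0, 0],
    [0, 0, 0],
    [0, 0, 0],
    [0, 0, 0],
    [0, 0, 0]
  ],
  "turn": [-0.135, -0.135, -0.135, -0.135, -0.135, -0.135, -0.135, -0.135, -0.135, -0.1]
}}

```text
clock: 18.35
position: [439.8, -169.6, 157.7]
ee_rot: [0.115, 0.993, -0.007, 0.002]
contact_force: [0.2, -0.2, 0.5]
gripper_width: 85.6
```

Run:
```python
from h import *
st()
im,d,X=cloud("top")
cv2.imwrite("pics/m1.png",cv2.resize(im[150:250,280:400],None,fx=4,fy=4)[:,:,::-1])
block(54,72,(440,570,-110,20),"scene")
block(52,72,(440,570,-110,20))
```

```text
t 18.35 grasp [ 439.7 -169.4  176.7] z [ 0.001 -0.015 -1.   ] psi 2.911 j [-0.01  0.19 -0.48  0.02 -0.9  -0.23] F [ 0.2 -0.2  0.5] w 85.6
scene 236 ((512.8414306640625, -44.3555793762207), (69.23588562011719, 52.21041488647461), 80.5552749633789) z [55.57571689 60.62712231 63.36077488]
slopes [-2.02263176e-02  1.66264436e-02  6.01988445e+01]Traceback (most recent call last):
  File "<stdin>", line 6, in <module>
  File "h.py", line 26, in block
    P=X[m]; r=cv2.minAreaRect(P[:,:2].astype(np.float32)); print(n,len(P),r, "z",np.percentile(P[:,2],[5,50,95]))
                                                                                 ~~~~~~~~~~~~~^^^^^^^^^^^^^^^^^^
    return _quantile_unchecked(
        a, q, axis, out, overwrite_input, method, keepdims, weights)
    return _ureduce(a,
                    func=_quantile_ureduce_func,
    ...<5 lines>...
                    overwrite_input=overwrite_input,
                    method=method)
    r = func(a, **kwargs)
    result = _quantile(arr,
                       quantiles=q,
    ...<2 lines>...
                       out=out,
                       weights=wgt)
    slices_having_nans = np.isnan(arr[-1, ...])
                                  ~~~^^^^^^^^^
IndexError: index -1 is out of bounds for axis 0 with size 0
```

View pics/m1.png

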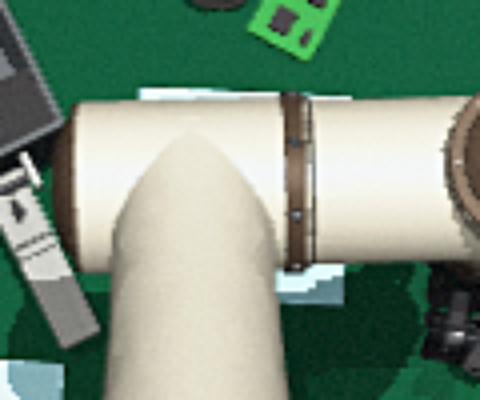

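The top view is hidden by the arm. The scene camera shows the block at (512.8,-44.4), level, yaw about -9.4°, and the release pose agrees with that.

Request:
{"api": "play_rows", "payload": {
  "offset": [
    [20, 30, 0],
    [25, 45, 0],
    [20, 38, 0],
    [6, 13, 0],
    [0, 0, -20],
    [0, 0, -10],
    [0, 0, 0]
  ],
  "turn": [0.04, 0, 0, 0, 0, 0, 0]
}}

```text
clock: 19.2
position: [513.3, -39.2, 126.7]
ee_rot: [0.083, 0.996, -0.007, 0.002]
contact_force: [-0.8, 0.2, 0.3]
gripper_width: 85.5
```

Run:
```python
from h import *
st()
im,d=eyes.get_image("wrist"); cv2.imwrite("pics/w1.png",im[:,:,::-1])
```

```text
t 19.2 grasp [513.2 -39.  145.7] z [ 0.003 -0.015 -1.   ] psi 2.975 j [ 0.25  0.3  -0.42  0.02 -0.85 -0.43] F [-0.8  0.2  0.3] w 85.5
```

View pics/w1.png

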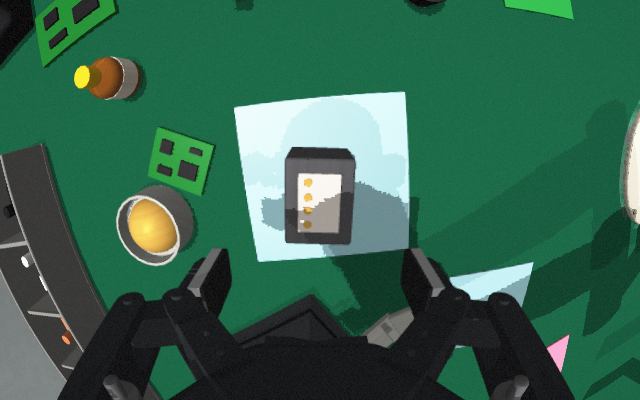

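The wrist view shows the block standing on the mat at (320,198), centred between the jaws at (212,272) and (425,270), and aligned.

Request:
{"api": "play_rows", "payload": {
  "offset": [
    [-2, -4, -25],
    [-1, -1, -30],
    [-1, 0, -25],
    [0, 0, -10],
    [0, 0, 0]
  ],
  "turn": [-0.02, 0, 0, 0, 0]
}}

```text
clock: 19.75
position: [512.1, -47.4, 39.6]
ee_rot: [0.094, 0.995, -0.006, 0.007]
contact_force: [0.1, 0.5, 0.4]
gripper_width: 85.6
```

Run:
```python
from h import *
st()
```

```text
t 19.75 grasp [511.8 -47.1  58.6] z [ 0.014 -0.014 -1.   ] psi 2.953 j [ 0.23  0.42 -0.52  0.03 -0.62 -0.45] F [0.1 0.5 0.4] w 85.6
```

Request:
{"api": "play_rows", "payload": {
  "offset": [
    [-1, 3, -8],
    [0, 0, -5],
    [0, 0, -2],
    [0, 0, 0]
  ],
  "turn": [0, 0, 0, 0]
}}

```text
clock: 20.15
position: [513.8, -44.0, 27.0]
ee_rot: [0.094, 0.996, -0.006, 0.011]
contact_force: [-0.5, 0.1, 0.1]
gripper_width: 85.4
```

Request:
{"api": "play_rows", "payload": {
  "offset": [
    [0, 0, 0],
    [0, 0, 0],
    [0, 0, 0],
    [0, 0, 0],
    [0, 0, 0]
  ],
  "turn": [0, 0, 0, 0, 0],
  "grip": -1
}}

```text
clock: 20.65
position: [513.9, -43.8, 28.3]
ee_rot: [0.094, 0.996, -0.005, 0.011]
contact_force: [0.3, -0.8, -0.3]
gripper_width: 49.3
```

Run:
```python
from h import *
st()
```

```text
t 20.65 grasp [513.5 -43.5  47.3] z [ 0.022 -0.013 -1.   ] psi 2.954 j [ 0.24  0.44 -0.53  0.03 -0.58 -0.46] F [ 0.3 -0.8 -0.3] w 49.3
```

Request:
{"api": "play_rows", "payload": {
  "offset": [
    [0, 0, 8],
    [0, 0, 25],
    [0, 0, 35],
    [0, 0, 35],
    [3, -30, 5],
    [5, -42, 0],
    [5, -42, 0],
    [5, -42, 0],
    [5, -42, 0],
    [2, -30, 0],
    [0, -12, 0],
    [0, 0, 0]
  ],
  "turn": [0, 0, 0, 0, -0.015, 0, 0, 0, 0, 0, 0, 0]
}}

```text
clock: 21.85
position: [533.5, -291.9, 140.8]
ee_rot: [0.101, 0.995, -0.005, 0.008]
contact_force: [-0.1, 0.7, -3.6]
gripper_width: 49.1
```

Run:
```python
from h import *
st()
im,d=eyes.get_image("wrist"); cv2.imwrite("pics/w2.png",im[:,:,::-1])
im,d,X=cloud("scene")
for s in silhouettes("scene","transformer")[:2]:
    P=X[s["mask"]]; P=P[~np.isnan(P[:,0])]; z=np.percentile(P[:,2],95); Q=P[abs(P[:,2]-z)<6]
    print(s["score"],np.round(s["bbox"]),np.round(np.percentile(P,[3,50,97],0),1),cv2.minAreaRect(Q[:,:2].astype(np.float32)))
```

```text
t 21.85 grasp [ 533.3 -291.7  159.8] z [ 0.015 -0.011 -1.   ] psi 2.94 j [-0.23  0.42 -0.18  0.01 -0.95  0.02] F [-0.1  0.7 -3.6] w 49.1
0.56 [272. 245.  31.  28.] [[ 4.367e+02 -3.277e+02  4.000e-01]
 [ 5.478e+02 -3.114e+02  1.490e+02]
 [ 5.633e+02 -2.143e+02  1.744e+02]] ((531.0877075195312, -306.37286376953125), (38.24961853027344, 48.99322509765625), 76.12442016601562)
```

View pics/w2.png

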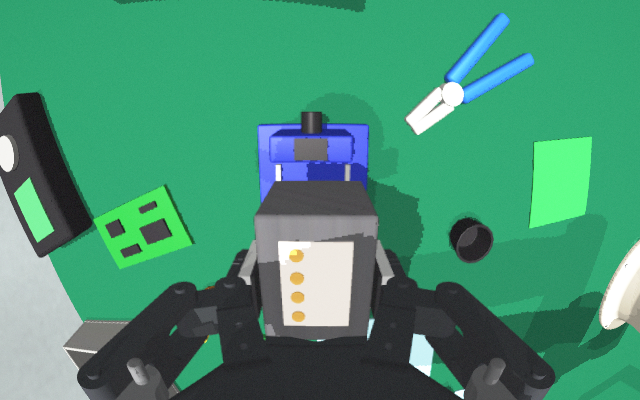

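The wrist view shows the block held level, with its top corners at about (256,214) and (377,214) and the far bottom edge at (275..367,182). The far cheek is at (312,147). I'll turn these pixels into positions.

Run:
```python
from h import *
s=arm.read_state(); z=s["position"][2]
p=eyes.camera_params("wrist"); K=np.array(p["camera_matrix"]); T=np.linalg.inv(np.array(p["camera_from_world"])); print(T[:3,3].round(1))
def pt(u,v,h):
    a,b=(u-K[0,2]),(v-K[1,2]); r=np.hypot(a,b); th=r/K[0,0]
    d=T[:3,:3]@np.array([a/r*np.sin(th),b/r*np.sin(th),np.cos(th)]); o=T[:3,3]
    return (o+d*(h-o[2])/d[2])[:2].round(1)
for n,u,v,h in [("top far L",256,214,z+31.7),("top far R",377,214,z+31.7),("bot far L",275,182,z-24.3),("bot far R",367,182,z-24.3),("top near L",265,335,z+31.7),("top near R",367,337,z+31.7),("cheek out L",271,137,66),("cheek out R",353,137,66),("base L",258,125,10),("base R",368,125,10)]: print(n,pt(u,v,h))
im=cv2.imread("pics/w2.png"); g=cv2.cvtColor(im,cv2.COLOR_BGR2GRAY)
print(im[115:235:2,345].tolist())
a=np.array([-.20]); 
c=np.array([539.0,-288.7]); ux=np.array([np.cos(-.2),np.sin(-.2)]); uy=np.array([-ux[1],ux[0]])
print("base far corners exp", c-61*uy-50*ux, c-61*uy+50*ux, "cheek outer? inner face far", c-37*uy-30*ux,c-37*uy+30*ux)
```

```text
[ 517.  -363.7  284.2]
top far L [ 550.4 -326.5]
top far R [ 504.1 -317.5]
bot far L [ 551.5 -324.5]
bot far R [ 500.6 -314.6]
top near L [ 564.2 -264.5]
top near R [ 515.8 -254.2]
cheek out L [ 557.2 -345.6]
cheek out R [ 500.1 -334.2]
base L [ 576.7 -354.2]
base R [ 480.7 -334.9]
[[106, 153, 48], [106, 151, 48], [105, 151, 46], [109, 153, 45], [116, 109, 39], [246, 98, 80], [252, 122, 103], [196, 73, 62], [130, 43, 35], [131, 42, 36], [139, 46, 37], [249, 109, 92], [253, 132, 116], [253, 128, 113], [253, 124, 109], [252, 124, 106], [252, 121, 105], [252, 117, 100], [251, 114, 99], [251, 112, 95], [250, 107, 92], [250, 109, 94], [250, 104, 88], [234, 83, 66], [160, 64, 59], [149, 127, 126], [156, 139, 135], [159, 142, 138], [157, 141, 137], [163, 144, 141], [159, 153, 153], [156, 149, 148], [159, 153, 151], [79, 77, 76], [79, 77, 78], [75, 74, 77], [75, 77, 77], [76, 75, 76], [76, 75, 77], [77, 76, 78], [82, 79, 80], [77, 77, 77], [75, 76, 77], [79, 76, 77], [77, 72, 75], [79, 76, 79], [79, 78, 78], [80, 77, 77], [80, 77, 77], [75, 73, 74], [104, 103, 104], [141, 136, 139], [146, 143, 145], [154, 151, 151], [152, 151, 151], [155, 152, 152], [149, 150, 150], [151, 149, 150], [152, 149, 152], [151, 153, 152]]
base far corners exp [ 477.87784193 -338.55059471] [ 575.88449971 -358.41752779] cheek outer? inner face far [ 502.24723743 -319.00238346] [ 561.0512321 -330.9225433]
```

Request:
{"api": "play_rows", "payload": {
  "offset": [
    [4, 2, 0],
    [2, 2, -12],
    [0, 0, -15],
    [0, 0, -8],
    [0, 0, 0]
  ],
  "turn": [0, 0, 0, 0, 0]
}}

```text
clock: 22.5
position: [541.2, -279.7, 104.0]
ee_rot: [0.096, 0.995, -0.004, 0.008]
contact_force: [-1.0, 0.6, -2.5]
gripper_width: 48.9
```

Run:
```python
from h import *
st()
im,d=eyes.get_image("scene"); 
im2,_=eyes.get_image("wrist")
a=cv2.resize(im[225:315,225:345],(800,600),interpolation=cv2.INTER_CUBIC)[:300*2]
a=cv2.resize(im[225:315,225:345],(400,300),interpolation=cv2.INTER_CUBIC)
b=cv2.resize(im2[80:230,220:420],(400,300),interpolation=cv2.INTER_CUBIC)
cv2.imwrite("pics/w3.png",np.hstack([a,b])[:,:,::-1])
```

```text
t 22.5 grasp [ 540.9 -279.5  123. ] z [ 0.016 -0.01  -1.   ] psi 2.95 j [-0.21  0.46 -0.21  0.01 -0.87  0.01] F [-1.   0.6 -2.5] w 48.9
```

View pics/w3.png

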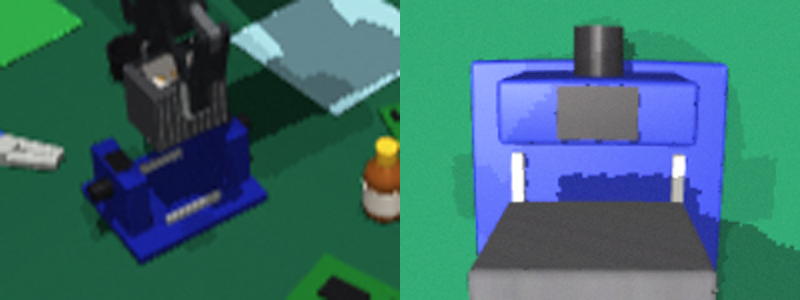

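Run:
```python
from h import *
s=arm.read_state(); z=s["position"][2]
p=eyes.camera_params("wrist"); K=np.array(p["camera_matrix"]); T=np.linalg.inv(np.array(p["camera_from_world"]))
def pt(u,v,h):
    a,b=(u-K[0,2]),(v-K[1,2]); r=np.hypot(a,b); th=r/K[0,0]
    d=T[:3,:3]@np.array([a/r*np.sin(th),b/r*np.sin(th),np.cos(th)]); o=T[:3,3]
    return (o+d*(h-o[2])/d[2])[:2]
ux=np.array([np.cos(-.2),np.sin(-.2)]); uy=np.array([-ux[1],ux[0]])
M=lambda l,r,v,h: (pt(l/2+20,v/2+80,h)+pt(r/2+20,v/2+80,h))/2
b=M(508,685,203,z-24.3); ch=M(500,697,142,66); ba=M(473,727,62,10); bt=M(470,716,269,z+31.7)
for n,q,o in (("block bot",b,33),("block top",bt,33),("cheek inner",ch,37),("base",ba,61)): print(n,(q+o*uy).round(1))
print("strips",M(517,679,155,16).round(1), s["position"].round(1))
im,d,X=cloud("scene");
```

```text
block bot [ 542.4 -278.5]
block top [ 542.1 -280.2]
cheek inner [ 540.  -289.2]
base [ 540.5 -287.8]
strips [ 535.8 -312.4] [ 541.9 -280.3  105.4]
```

Request:
{"api": "play_rows", "payload": {
  "offset": [
    [-1, -5, 0],
    [-1, -3, -2],
    [0, -1, -3],
    [0, 0, 0]
  ],
  "turn": [-0.005, 0, 0, 0]
}}

```text
clock: 23.05
position: [541.1, -291.2, 102.6]
ee_rot: [0.099, 0.995, -0.005, 0.012]
contact_force: [-0.3, -0.5, -2.8]
gripper_width: 49.1
```

Request:
{"api": "play_rows", "payload": {
  "offset": [
    [-1, 1.5, -5],
    [0, 0, -7],
    [0, 0, -5],
    [0, 0, 0]
  ],
  "turn": [0, 0, 0, 0]
}}

```text
clock: 23.45
position: [539.6, -289.6, 83.9]
ee_rot: [0.099, 0.995, -0.005, 0.012]
contact_force: [0.2, -0.5, -3.5]
gripper_width: 49.4
```

Request:
{"api": "play_rows", "payload": {
  "offset": [
    [0, 0, -7],
    [0, 0, -8],
    [0, 0, -8],
    [0, 0, -6],
    [0, 0, 0]
  ],
  "turn": [0, 0, 0, 0, 0]
}}

```text
clock: 23.95
position: [539.4, -289.4, 51.6]
ee_rot: [0.099, 0.995, -0.005, 0.011]
contact_force: [0.8, -0.8, -3.4]
gripper_width: 49.2
```

Request:
{"api": "play_rows", "payload": {
  "offset": [
    [0, 0, -5],
    [0, 0, -5],
    [0, 0, -3],
    [0, 0, -2],
    [0, 0, 0]
  ],
  "turn": [0, 0, 0, 0, 0]
}}

```text
clock: 24.45
position: [539.9, -289.6, 35.5]
ee_rot: [0.099, 0.995, -0.005, 0.012]
contact_force: [-0.1, -0.3, -3.0]
gripper_width: 49.2
```

Request:
{"api": "play_rows", "payload": {
  "offset": [
    [0, 0, -1.5],
    [0, 0, -1.5]
  ],
  "turn": [0, 0]
}}

```text
clock: 24.65
position: [540.3, -289.7, 34.3]
ee_rot: [0.098, 0.995, -0.006, 0.012]
contact_force: [-3.3, 3.0, 11.9]
gripper_width: 49.1
```

The block is seated at the expected height (34.3) with contact force, so I'll release it.

Request:
{"api": "play_rows", "payload": {
  "offset": [
    [0, 0, 0],
    [0, 0, 0],
    [0, 0, 0],
    [0, 0, 0]
  ],
  "turn": [0, 0, 0, 0],
  "grip": 1
}}

```text
clock: 25.05
position: [542.8, -290.6, 36.9]
ee_rot: [0.098, 0.995, -0.006, 0.015]
contact_force: [-0.3, 0.1, 0.0]
gripper_width: 85.3
```

Request:
{"api": "play_rows", "payload": {
  "offset": [
    [0, 0, 12],
    [0, 0, 30],
    [0, 0, 45],
    [0, 0, 45],
    [-20, 20, 40],
    [-20, 45, 0],
    [-20, 45, 0],
    [-10, 45, 0],
    [0, 20, 0],
    [0, 0, 0]
  ],
  "turn": [0, 0, 0, 0, 0, 0, 0, 0, 0, 0]
}}

```text
clock: 26.05
position: [470.0, -112.5, 223.8]
ee_rot: [0.099, 0.995, -0.006, 0.022]
contact_force: [0.1, -0.1, 0.3]
gripper_width: 84.9
```

Run:
```python
from h import *
st(); lid()
im,d,X=cloud("top"); im2,_,Y=cloud("scene")
ux=np.array([np.cos(-.2),np.sin(-.2)]); uy=np.array([-ux[1],ux[0]]); c=np.array([539.2,-288.5])
for n,Z,A in(("top",X,im),("scene",Y,im2)):
    q=(Z[...,:2]-c)@np.c_[ux,uy]; blue=(A[...,2].astype(int)-A[...,0])>25
    m=(abs(q[...,0])<36)&(abs(q[...,1])<45)&(Z[...,2]>58)&(Z[...,2]<75)&~blue
    P=Z[m]; Q=q[m]; print(n,m.sum(),np.percentile(Q,[2,50,98],0).round(1).tolist(),np.percentile(P[:,2],[5,50,95]).round(1),"slopes",np.linalg.lstsq(np.c_[Q,np.ones(len(Q))],P[:,2],rcond=None)[0].round(3))
a=cv2.resize(im[80:280,150:500],(800,457),interpolation=cv2.INTER_CUBIC)
cv2.imwrite("pics/f.png",a[:,:,::-1])
```

```text
t 26.05 grasp [ 469.2 -112.2  242.8] z [ 0.042 -0.017 -0.999] psi 2.943 j [ 0.12  0.13 -0.38  0.03 -1.03 -0.33] F [ 0.1 -0.1  0.3] w 84.9
lid n 396 [ 4.3  4.9  6.4  6.9  8.6  9.4 10.2 11.4] theta 1.6575349028404924
top 485 [[-24.4, -42.4], [-1.0, -0.9], [22.8, 42.5]] [62.2 66.9 72.2] slopes [-5.000e-03 -1.000e-02  6.686e+01]
scene 385 [[-22.1, -41.2], [4.5, -4.3], [26.5, 30.6]] [60.1 66.3 68.9] slopes [-4.9000e-02  8.0000e-03  6.6195e+01]
```

View pics/f.png

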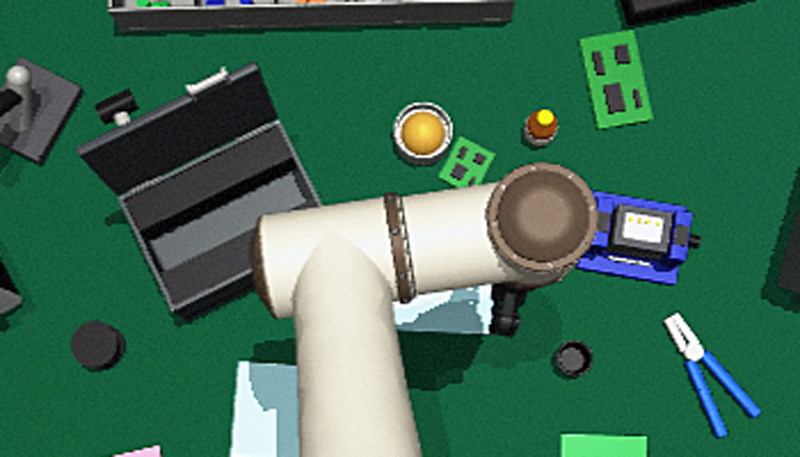

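The transformer sits in the cradle at (640,228) in the view, with its top at 66.9 mm and level. The bystanders have not moved.

Run:
```python
from h import *
im,d,X=cloud("scene")
P=X[(X[...,0]>385)&(X[...,0]<445)&(X[...,1]>50)&(X[...,1]<105)&(X[...,2]>25)&(X[...,2]<120)]; print("latch",len(P),np.round(np.median(P,0)) if len(P) else "")
print(arm.job_done())
```

```text
latch 90 [422.  75.  58.]
the job is handed in; nothing more can be done
None
```

I completed the job and handed it in at about 26 s on the clock. The latch is open, the lid is up, and the transformer went from the case to the mat and then into the cradle, where I let go of it.

**How it went**
- **Lid:** my first lift left it about 6° short of upright. I mended that by pushing it from its inner side.
- **Tool tilt:** lifting the lid tilted the tool by about 7°. I squared it by pressing the open fingers against the case channel's walls; the force readings there were at most about 21 N.
- **Mat:** I released the transformer on the larger white mat and took it again across its 50 mm.

**Last checks**
- **Transformer:** its top measures 66.9 mm from the top camera and 66.3 mm from the scene camera, against 66 mm expected. It is level in the top view and centred within about 1 mm. The scene camera disagreed, showing about 3° of slope and a 4 mm offset. I put that down to its oblique view and did not check further.
- **Lid:** it stands at about 1.66 rad, about 5° past vertical and short of the stop at 1.75.
- **Latch:** the lever still lies open in front of the case. This was checked in the scene camera's depth data only, because the arm hid it in the last top view.
- **Loose things:** they looked unmoved in the last top view. The robot is clear of everything.

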